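Find the loose hold-down bolt of the welding jig and hold its cap open

TASK

One of the three capped bolts along the robot's side of the blue pipe-welding jig is loose: tap each of them on top of its yellow cap, firmly enough that a loose bolt would sink, going from the left one to the middle one to the right one (left is the robot's left). Then lift the cap of the bolt that sank by its red tongue to at least 45 degrees and finish while holding it up there, so that the fitter can get at the bolt. Leave the other two caps shut and the tools and parts lying around where they are.

Things in the scene. Friction and masses are not known exactly. Their poses are not given: they have to be found in the camera images.
- jig: Pipe-welding jig, fixed: blue bed 210 x 310 x 50 mm, a 48 mm steel pipe along its far side (top 112 mm above the bench). Origin at bench level below the middle bolt; y runs along the bolt row to the left bolt, x away from the robot to the pipe. Bed from x = -32 to +178 mm; bolts at x = 0, y = +95, 0, -95 mm, all alike to see.
- bolt_left (a joint): How far the left (+y) hold-down bolt, with its cap, has sunk into the bed, m; 0 at the start. A loose bolt sinks 6 mm when its cap is pushed straight down with about 6 N (push to 10 N to be sure) and stays sunk (some 30 N pulls it up again); a sound bolt gives less than 1 mm.
- cap_left (a joint): Opening angle of the left (+y) cap, rad: 0 shut, grows as its red tongue is lifted, stop at 1.4. Hinge on the cap's far side (jig +x), axis along jig y. A weak spring and its weight shut it whenever it is let go; holding it open takes about 1 N at the tongue.
- cap_left_top (a point): Centre of the top of the left (+y) bolt's yellow cap (a square box 52 x 52 mm, 22 mm high), right above the bolt's axis: the place to tap. 84 mm above the bench when shut and not sunk. Moves with bolt and cap.
- cap_left_tongue (a point): Grip point on the left (+y) cap's red tongue: a flat bar 16 mm wide (jig y), 8 mm thick, 38 mm long from the cap's face towards jig -x, overhanging the bed, free below. The point is mid-width, mid-thickness, 22 mm out from the face, 78 mm above the bench when shut and not sunk; 79 mm from the hinge (jig -x) and 16 mm above it. Pads closed along jig y let it turn as the cap opens.
- cap_left_hinge (a point): Middle of the left (+y) cap's hinge axis (along jig y), 31 mm beyond the bolt's axis, 62 mm above the bench when not sunk. Sinks with the bolt.
- bolt_mid (a joint): How far the middle hold-down bolt, with its cap, has sunk into the bed, m; 0 at the start. A loose bolt sinks 6 mm when its cap is pushed straight down with about 6 N (push to 10 N to be sure) and stays sunk (some 30 N pulls it up again); a sound bolt gives less than 1 mm.
- cap_mid (a joint): Opening angle of the middle cap, rad: 0 shut, grows as its red tongue is lifted, stop at 1.4. Hinge on the cap's far side (jig +x), axis along jig y. A weak spring and its weight shut it whenever it is let go; holding it open takes about 1 N at the tongue.
- cap_mid_top (a point): Centre of the top of the middle bolt's yellow cap (a square box 52 x 52 mm, 22 mm high), right above the bolt's axis: the place to tap. 84 mm above the bench when shut and not sunk. Moves with bolt and cap.
- cap_mid_tongue (a point): Grip point on the middle cap's red tongue: a flat bar 16 mm wide (jig y), 8 mm thick, 38 mm long from the cap's face towards jig -x, overhanging the bed, free below. The point is mid-width, mid-thickness, 22 mm out from the face, 78 mm above the bench when shut and not sunk; 79 mm from the hinge (jig -x) and 16 mm above it. Pads closed along jig y let it turn as the cap opens.
- cap_mid_hinge (a point): Middle of the middle cap's hinge axis (along jig y), 31 mm beyond the bolt's axis, 62 mm above the bench when not sunk. Sinks with the bolt.
- bolt_right (a joint): How far the right (-y) hold-down bolt, with its cap, has sunk into the bed, m; 0 at the start. A loose bolt sinks 6 mm when its cap is pushed straight down with about 6 N (push to 10 N to be sure) and stays sunk (some 30 N pulls it up again); a sound bolt gives less than 1 mm.
- cap_right (a joint): Opening angle of the right (-y) cap, rad: 0 shut, grows as its red tongue is lifted, stop at 1.4. Hinge on the cap's far side (jig +x), axis along jig y. A weak spring and its weight shut it whenever it is let go; holding it open takes about 1 N at the tongue.
- cap_right_top (a point): Centre of the top of the right (-y) bolt's yellow cap (a square box 52 x 52 mm, 22 mm high), right above the bolt's axis: the place to tap. 84 mm above the bench when shut and not sunk. Moves with bolt and cap.
- cap_right_tongue (a point): Grip point on the right (-y) cap's red tongue: a flat bar 16 mm wide (jig y), 8 mm thick, 38 mm long from the cap's face towards jig -x, overhanging the bed, free below. The point is mid-width, mid-thickness, 22 mm out from the face, 78 mm above the bench when shut and not sunk; 79 mm from the hinge (jig -x) and 16 mm above it. Pads closed along jig y let it turn as the cap opens.
- cap_right_hinge (a point): Middle of the right (-y) cap's hinge axis (along jig y), 31 mm beyond the bolt's axis, 62 mm above the bench when not sunk. Sinks with the bolt.
- nut: Loose brass hex nut, 28 mm across corners, 13 mm high, lying on the jig's bed between the bolts and the pipe. Bystander: leave alone. Origin at its underside.
- hammer: Loose hammer, about 300 mm long, lying on the bench right of the jig. Bystander: leave alone.
- wrench: Loose wrench lying on the bench left of the jig, on the robot's side. Bystander: leave alone. Origin at its underside.
- brush: Loose brush lying on the bench. Bystander: leave alone. Origin at its underside.
- spray_can: Loose standing can, 64 mm diameter, 170 mm high, green band. Bystander: leave alone. Origin at its underside.
- square: Loose red L-shaped magnetic welding square, 110 x 102 x 18 mm, lying flat. Bystander: leave alone. Origin at its underside.
- tape: Loose yellow tape measure case, 70 x 70 x 40 mm. Bystander: leave alone. Origin at its underside.

How it is judged:
On the way, in this order (a step that is already met when the one before it is completed fails the run):
1. the left (+y) bolt is tapped on its cap (more than 3 N) ((contact force between bolt_left and the fingers above 3 N or contact force between bolt_left and the arm above 3 N)).
2. the middle bolt is tapped on its cap (more than 3 N) ((contact force between bolt_mid and the fingers above 3 N or contact force between bolt_mid and the arm above 3 N)).
3. the right (-y) bolt is tapped on its cap (more than 3 N) ((contact force between bolt_right and the fingers above 3 N or contact force between bolt_right and the arm above 3 N)).
4. the cap of the loose bolt is lifted open past 40 degrees (((value of joint bolt_left above 0.0035 m and value of joint cap_left above 0.7 rad) or (value of joint bolt_mid above 0.0035 m and value of joint cap_mid above 0.7 rad) or (value of joint bolt_right above 0.0035 m and value of joint cap_right above 0.7 rad))), for 0.2 s.
At the end, for the whole second after the job is handed in: The bolt that sinks is sunk (more than 3.5 mm), its cap is open more than 40 degrees (0.7 rad), still (under 0.15 rad/s) and held by the robot's contact (over 0.2 N; it falls shut otherwise), and the other two caps are shut (within 0.15 rad) (((value of joint bolt_left above 0.0035 m and value of joint cap_left above 0.7 rad and (contact force between cap_left and the fingers above 0.2 N or contact force between cap_left and the arm above 0.2 N) and velocity of joint cap_left between -0.15 and 0.15 rad/s and value of joint each of cap_mid, cap_right below 0.15 rad) or (value of joint bolt_mid above 0.0035 m and value of joint cap_mid above 0.7 rad and (contact force between cap_mid and the fingers above 0.2 N or contact force between cap_mid and the arm above 0.2 N) and velocity of joint cap_mid between -0.15 and 0.15 rad/s and value of joint each of cap_left, cap_right below 0.15 rad) or (value of joint bolt_right above 0.0035 m and value of joint cap_right above 0.7 rad and (contact force between cap_right and the fingers above 0.2 N or contact force between cap_right and the arm above 0.2 N) and velocity of joint cap_right between -0.15 and 0.15 rad/s and value of joint each of cap_left, cap_mid below 0.15 rad))); the arm keeps its last pose, push and grip.
It fails at once if a cap is lifted (over 17 degrees) although its bolt has not been found loose ((value of joint cap_left above 0.3 rad and value of joint bolt_left below 0.0025 m) or (value of joint cap_mid above 0.3 rad and value of joint bolt_mid below 0.0025 m) or (value of joint cap_right above 0.3 rad and value of joint bolt_right below 0.0025 m)).
It fails at once if a tool or part lying around is shifted more than 30 mm (distance of any of nut, hammer, wrench, brush, spray_can, square, tape from where it was at the start of the episode above 0.03 m).
It also fails if it takes over 51 s, if anything falls off the work surface, if the arm or the gripper's body presses on something with over 40 N, if the wrist force passes 120 N, or if a joint passes its speed limit or range.

ROBOT

A 7-joint arm with a two-finger parallel gripper is mounted at the origin on the work surface. World frame = base frame: x ahead of the robot, y to its left, z up, the work surface at z = 0. Lengths are in m, angles in rad, forces in N, time in s.
With the tool pointing down it reaches from about 0.4 to 0.85 m from the base axis. Payload 10.4 kg.
Tool frame: the origin (TCP) lies at the very end of the fingers, on their centre line; the grasp point (between the pads) lies 19 mm behind it; z points along the fingers, y is the line along which they close (so a half turn about z gives the same grasp; the last joint's range is limited). The gripper opens to 85 mm and grips with 20 to 120 N. Pads are 22 mm wide; open, the fingers measure 114 mm over their backs; the gripper's body (76 mm by 85 mm) begins 54 mm behind the grasp point. The pads swing forward as they close: fully open they stand 13 mm farther back than shut.
Start: joints at [-1.222, 0.332, -0.065, 1.46, 0.022, 1.35, -0.088], TCP at [0.227, 0.582, 0.231] pointing down, gripper open.
Joint ranges: [-2.6, 2.6], [-0.5, 2.12], [-1.47, 1.34], [0.16, 2.42], [-1.27, 4.41], [0.06, 2.06], [-2.6, 2.6]. Speed limits (rad/s): [2.22, 2.22, 2.79, 2.79, 3.14, 3.14, 3.14].

INTERFACE

Orientations are given as [roll, pitch, yaw] about the fixed x, y, z axes, in that order (R = Rz(yaw) Ry(pitch) Rx(roll)).
In Python, from station import telemetry, vision, ticket gives the robot as it stands. The module is installed in compiled form; this text tells all that it offers.
- The arm moves only by the tool step_arm, never from a script. Its argument "deltas" is a list of rows, each a list of 2 entries, a list of its own where there are three numbers: the shift along the tool's x, y, z each as a share of 0.3 m, from -1 to 1, then the turn, a rotation vector about the tool's x, y, z each as a share of 60 degrees, from -1 to 1. In form: [[[tx, ty, tz], [rx, ry, rz]], ...]. A call has exactly 5 rows; each row is the pose to reach, as a shift and turn from the pose commanded when the call began, along the tool's axes at that moment; what a row does not reach only later rows make up. A row lasts 1/10 s, in which the tool goes at most 50 mm and 8.59 degrees, less where a joint would pass 70% of its speed; a pose out of reach is approached as far as the arm can. A call with a number of a shift or a turn outside -1 to 1 is refused whole. A call with a gripper value outside its range is refused whole. "grip" is the closure, from 0 (fully open) to 1 (shut), set as the call begins (left out, the last holds). The fingers move at their own pace and stop on an object; the grip force is fixed at half the most. Time passes only in rows, so rows that repeat a pose let the fingers close, or fill a call up. It gives the time, the measured TCP pose, the force, the opening and the grip force at its end, in the units of the state.
- telemetry.state(): the state, without advancing time (a new reading comes with each control period).
- vision.capture(name): name is "side" or "top" or "wrist"; returns the picture (420x560x3 uint8, red, green, blue); there is no depth.
- vision.camera_params(name): a dict with "intrinsics" (3x3 intrinsics, pixels), "R" (3x3) and "t" (3): a world point X has camera coordinates R X + t. Camera axes: x right, y down, z forward; pixel columns grow to the right and rows downward; lengths in m; the calibration is good to about 2 mm. A picture is of the moment at which its call begins: read the wrist's pose just before it. camera_params takes no time and is no camera call; for the wrist camera it gives the pose at the moment of the call.
- ticket.close_job(): hands the job in; it is judged then, once.
The state is a dict: "t": time; "qpos": joint angles; "qvel": joint speeds; "joint_torque": joint torques, N m; "position": TCP position; "tool_rot": TCP orientation; "force": force on the tool from outside, world axes, zero at the start; "torque": the same for the moment, N m; "opening": finger opening in m; "finger_force": force on a finger pad.
Only numpy, scipy, OpenCV 4.12 (cv2) and the standard library are available. Lean on these libraries where they do the work, as an engineer would, in place of code of your own. Each camera call takes 0.05 s, during which the arm holds its last target. There are 200 camera calls.

## Working session

There is one attempt and no reset: what is moved stays moved. The work goes in short steps, Python scripts to look and compute and a tool call to move; the robot and the scene stay as the last step left them, time stands still between calls to the robot, and variables do not carry over. Pictures are saved under pics/ and viewed, at most 10 in all, crops included, and the job is handed in when it is done.

Besides the shell and the picture viewer there is one more tool, called after "Call:" in YAML: its name, and indented under it one key for each argument. step_arm: Moves the arm, as the interface text tells. Its arguments: {"type":"object","properties":{"deltas":{"type":"array","items":{"type":"array"}},"grip":{"type":"number"}},"required":["deltas"]}

```bash
mkdir -p pics
python3 - <<'E'
from station import telemetry, vision
import cv2,numpy as np
s=telemetry.state(); print(s)
for n in("top","side"):
    im=vision.capture(n); cv2.imwrite(f"pics/{n}0.png",im[:,:,::-1]); p=vision.camera_params(n); print(n,p); np.savez(n+"0.npz",im=im,**p)
E
```

```text
{'t': 0.0, 'qpos': array([-1.2216109 ,  0.33288709, -0.06470547,  1.46094771,  0.02160953,
        1.34986368, -0.08848818]), 'qvel': array([-1.58049907e-04,  1.29383281e-03, -5.13858863e-04, -5.33251403e-04,
       -1.44882991e-04,  6.77698988e-05, -6.60557357e-04]), 'joint_torque': array([ 8.31738653e-04, -6.25455379e+01,  4.98559582e-02, -3.91595578e+01,
        1.63378625e-02,  1.02359679e-02, -4.45629189e-05]), 'position': array([0.22692061, 0.58195686, 0.23050338]), 'tool_rot': array([-3.14018454e+00,  7.13998000e-05,  2.76984749e+00]), 'force': array([ 0.17983387, -0.29334493, -0.38240452]), 'torque': array([0.03530717, 0.02611751, 0.01506526]), 'finger_force': 0.0, 'opening': 0.08545704560540138}
top {'intrinsics': array([[494.44544384,   0.        , 274.66147518],
       [  0.        , 494.44544384, 218.15419848],
       [  0.        ,   0.        ,   1.        ]]), 'R': array([[ 0.00885714, -0.99995594,  0.00311096],
       [-0.99867266, -0.00900355, -0.05071354],
       [ 0.05073932, -0.00265765, -0.9987084 ]]), 't': array([0.00731179, 0.52962797, 1.5701852 ])}
side {'intrinsics': array([[448.63119571,   0.        , 271.60895084],
       [  0.        , 448.63119571, 192.84077854],
       [  0.        ,   0.        ,   1.        ]]), 'R': array([[ 0.98932717, -0.14496859,  0.01469208],
       [-0.08817579, -0.67590396, -0.73169588],
       [ 0.11600335,  0.72259113, -0.68147287]]), 't': array([-0.51565721,  0.10123269,  1.12559599])}
```

View pics/top0.png

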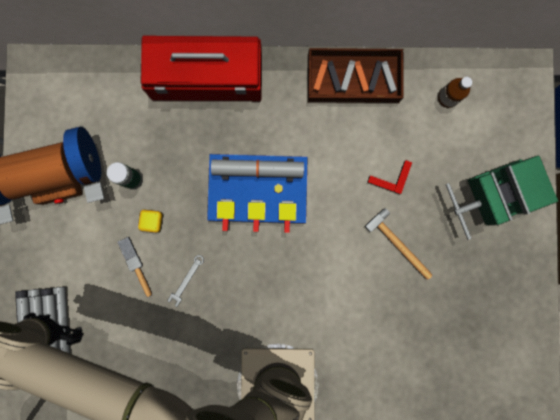

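View pics/side0.png

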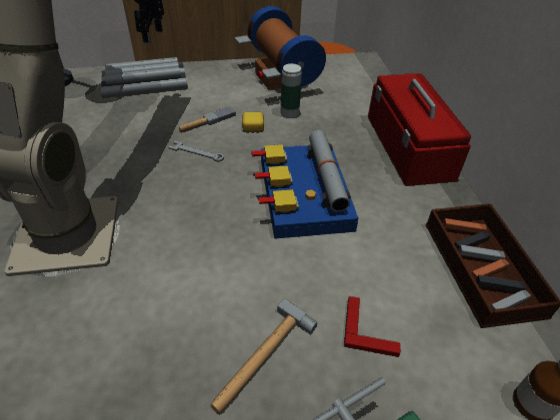

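The top view shows the jig at about (257,188), with caps at (226,209), (257,211) and (288,211) and their tongues just below. The wrench is at (185,280), well clear. In the side view the caps are at (274,154), (280,176) and (285,201).

```bash
cat > h.py <<'E'
import numpy as np,cv2
def ray(p,uv,z):
    K,R,t=p["intrinsics"],p["R"],p["t"]; c=-R.T@t
    d=R.T@np.linalg.solve(K,[uv[0],uv[1],1]); return c+d*(z-c[2])/d[2]
def blobs(im,lo,hi,amin=20):
    m=cv2.inRange(cv2.cvtColor(im,cv2.COLOR_RGB2HSV),lo,hi)
    n,l,s,c=cv2.connectedComponentsWithStats(m)
    return [(c[i],s[i]) for i in range(1,n) if s[i,4]>=amin]
E
python3 - <<'E'
from h import *
for n in("top","side"):
    p=np.load(n+"0.npz")
    for nm,lo,hi,z in(("yel",(22,150,120),(34,255,255),.084),("red",(0,170,100),(6,255,255),.082)):
        for c,s in blobs(p["im"],lo,hi):
            if 200<c[0]<310 and 130<c[1]<240: print(n,nm,c.round(1),s,ray(p,c,z).round(4))
E
```

```text
top yel [278.  188.5] [276 186   5   6  26] [0.6172 0.0028 0.084 ]
top yel [225.4 209.8] [217 202  17  17 266] [0.5501 0.1633 0.084 ]
top yel [256.2 210.6] [248 203  17  17 257] [0.5486 0.069  0.084 ]
top yel [286.9 211.5] [279 204  17  16 255] [ 0.5467 -0.0251  0.084 ]
top red [225.  224.5] [223 219   5  11  50] [0.5053 0.1641 0.082 ]
top red [255.7 225. ] [254 220   5  11  47] [0.5047 0.07   0.082 ]
top red [286.6 225.9] [285 221   5  11  45] [ 0.5025 -0.0244  0.082 ]
side yel [274.2 150.6] [265 145  20  13 205] [0.5507 0.1607 0.084 ]
side yel [278.8 172.7] [269 166  21  14 242] [0.5487 0.0658 0.084 ]
side yel [284.  197.4] [273 190  23  16 288] [ 0.5469 -0.029   0.084 ]
side red [257.9 152.4] [252 150  13   5  48] [0.5051 0.161  0.082 ]
side red [261.6 174.5] [255 173  15   4  56] [0.5031 0.0666 0.082 ]
side red [265.9 199. ] [259 196  15   6  71] [ 0.5017 -0.0271  0.082 ]
```

Call:
step_arm:
  deltas:
    - [[-0.15,-0.09,0],[0,0,-0.1]]
    - [[-0.3,-0.18,0],[0,0,-0.2]]
    - [[-0.45,-0.27,0],[0,0,-0.3]]
    - [[-0.6,-0.36,0],[0,0,-0.338]]
    - [[-0.75,-0.45,0],[0,0,-0.338]]
  grip: 1

```text
t: 0.6
position: [0.3809, 0.3826, 0.2311]
tool_rot: [-3.142, -0.0, 3.125]
force: [0.8, 0.9, -0.2]
opening: 0.0126
finger_force: 0.0
```

Call:
step_arm:
  deltas:
    - [[-0.1,-0.125,0.05],[0,0,0]]
    - [[-0.2,-0.25,0.1],[0,0,0]]
    - [[-0.3,-0.375,0.15],[0,0,0]]
    - [[-0.4,-0.5,0.2],[0,0,0]]
    - [[-0.5,-0.62,0.25],[0,0,0]]
  grip: 1

```text
t: 1.1
position: [0.5272, 0.1945, 0.1558]
tool_rot: [3.142, 0.0, 3.124]
force: [0.5, 0.3, 0.2]
opening: -0.0003
finger_force: 0.0
```

Call:
step_arm:
  deltas:
    - [[-0.055,-0.08,0.08],[0,0,0]]
    - [[-0.055,-0.08,0.08],[0,0,0]]
    - [[-0.055,-0.08,0.08],[0,0,0]]
    - [[-0.055,-0.08,0.08],[0,0,0]]
    - [[-0.055,-0.08,0.08],[0,0,0]]

```text
t: 1.6
position: [0.5423, 0.1735, 0.1331]
tool_rot: [3.141, 0.001, 3.126]
force: [0.1, 0.4, 0.7]
opening: 0.0
finger_force: 0.0
```

Run:
```python
from station import telemetry, vision
from h import *
s=telemetry.state(); print(s["position"],s["tool_rot"],s["force"])
p=vision.camera_params("wrist"); im=vision.capture("wrist"); cv2.imwrite("pics/w1.png",im[:,:,::-1])
for nm,lo,hi,z in(("yel",(22,150,90),(34,255,255),.084),("red",(0,170,80),(6,255,255),.082)):
    for c,b in blobs(im,lo,hi,150): print(nm,c.round(1),b,ray(p,c,z).round(4))
```

```text
[0.54229128 0.1735442  0.13314913] [3.14055009e+00 8.44016222e-04 3.12590848e+00] [0.06035863 0.38461095 0.72148186]
yel [553.8 171.5] [543 128  17  76 672] [0.5076 0.3255 0.084 ]
yel [ 98.5 245. ] [  45  203  103   84 7435] [0.5473 0.0726 0.084 ]
yel [261. 245.] [ 218  207   88   72 3197] [0.5487 0.1664 0.084 ]
yel [ 33.3 328.4] [ 15 315  37  30 415] [0.6041 0.0217 0.084 ]
red [ 86.8 169.7] [  68  136   38   68 1912] [0.5033 0.0729 0.082 ]
red [261.  169.4] [ 247  136   29   68 1863] [0.5045 0.1676 0.082 ]
```

View pics/w1.png

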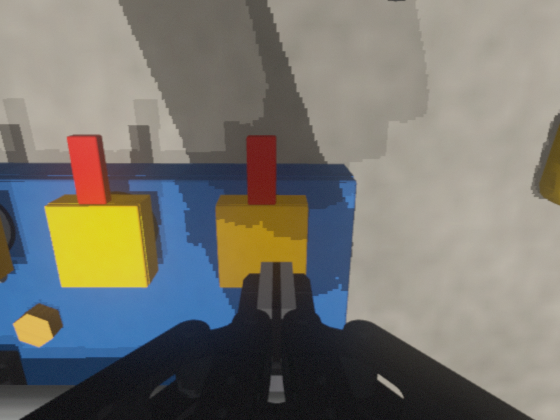

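Wrist view: the left cap is at (262,242) with its tongue at (261,170), and the middle cap is at (100,245). The closed fingertips at (276,265) still need a few mm. I'll correct and descend.

Call:
step_arm:
  deltas:
    - [[-0.026,-0.028,0.05],[0,0,0]]
    - [[-0.026,-0.028,0.1],[0,0,0]]
    - [[-0.026,-0.028,0.12],[0,0,0]]
    - [[-0.026,-0.028,0.12],[0,0,0]]
    - [[-0.026,-0.028,0.12],[0,0,0]]

```text
t: 2.15
position: [0.55, 0.1636, 0.0962]
tool_rot: [-3.141, -0.0, 3.124]
force: [0.0, 0.1, 0.8]
opening: -0.0004
finger_force: 0.0
```

```bash
cat > look.py <<'E'
import sys
from station import telemetry, vision
from h import *
s=telemetry.state(); print(s["position"].round(4),s["force"].round(2))
p=vision.camera_params("wrist"); im=vision.capture("wrist"); cv2.imwrite(f"pics/{sys.argv[1]}.png",im[:,:,::-1])
print("tip px",(lambda c:(p["intrinsics"]@c/c[2])[:2].round(0))(p["R"]@s["position"]+p["t"]))
for c,b in blobs(im,(0,170,80),(6,255,255),150): print("red",c.round(1),b,ray(p,c,.082).round(4))
E
python3 look.py w2
```

```text
[0.55   0.1636 0.0962] [0.05 0.14 0.81]
tip px [272. 279.]
red [ 65.3 171.2] [  40  131   51   83 2923] [0.503 0.073 0.082]
red [279.7 171.4] [ 263  130   35   84 2859] [0.5046 0.1676 0.082 ]
```

Call:
step_arm:
  deltas:
    - [[0,0.008,0.02],[0,0,0]]
    - [[0,0.008,0.035],[0,0,0]]
    - [[0,0.008,0.045],[0,0,0]]
    - [[0,0.008,0.05],[0,0,0]]
    - [[0,0.008,0.05],[0,0,0]]

```text
t: 2.7
position: [0.5499, 0.1663, 0.0828]
tool_rot: [3.141, -0.001, 3.124]
force: [-8.7, -0.8, 17.2]
opening: -0.0
finger_force: 8.6
```

Call:
step_arm:
  deltas:
    - [[0,0,-0.1],[0,0,0]]
    - [[0,-0.1,-0.1],[0,0,0]]
    - [[0,-0.2,-0.1],[0,0,0]]
    - [[0,-0.315,-0.1],[0,0,0]]
    - [[0,-0.315,-0.05],[0,0,0]]

```text
t: 3.2
position: [0.5499, 0.0658, 0.098]
tool_rot: [-3.141, 0.004, 3.117]
force: [0.1, -0.3, -0.1]
opening: 0.0001
finger_force: 0.0
```

Call:
step_arm:
  deltas:
    - [[0,0,0.02],[0,0,0]]
    - [[0,0,0.03],[0,0,0]]
    - [[0,0,0.04],[0,0,0]]
    - [[0,0,0.05],[0,0,0]]
    - [[0,0,0.05],[0,0,0]]

```text
t: 3.7
position: [0.5485, 0.0725, 0.0829]
tool_rot: [3.141, -0.0, 3.125]
force: [-9.7, -0.1, 17.0]
opening: -0.0
finger_force: 7.9
```

Middle also held 17 N at the same height, so it is sound. Next, the right one.

Call:
step_arm:
  deltas:
    - [[0,0,-0.1],[0,0,0]]
    - [[0,-0.1,-0.1],[0,0,0]]
    - [[0,-0.2,-0.1],[0,0,0]]
    - [[0,-0.315,-0.1],[0,0,0]]
    - [[0,-0.315,-0.05],[0,0,0]]

```text
t: 4.2
position: [0.5482, -0.0281, 0.0984]
tool_rot: [-3.14, 0.004, 3.118]
force: [-0.3, -0.2, 0.1]
opening: -0.0002
finger_force: 0.0
```

Call:
step_arm:
  deltas:
    - [[0,0,0.02],[0,0,0]]
    - [[0,0,0.03],[0,0,0]]
    - [[0,0,0.04],[0,0,0]]
    - [[0,0,0.05],[0,0,0]]
    - [[0,0,0.05],[0,0,0]]

```text
t: 4.7
position: [0.5471, -0.0221, 0.0816]
tool_rot: [3.141, 0.0, 3.125]
force: [0.3, 1.3, 1.1]
opening: -0.0
finger_force: 0.2
```

The right one gave way. I'll press on to full depth.

Call:
step_arm:
  deltas:
    - [[0,0,0.007],[0,0,0]]
    - [[0,0,0.012],[0,0,0]]
    - [[0,0,0.017],[0,0,0]]
    - [[0,0,0.022],[0,0,0]]
    - [[0,0,0.022],[0,0,0]]

```text
t: 5.2
position: [0.5471, -0.0222, 0.077]
tool_rot: [3.14, 0.0, 3.124]
force: [-11.0, 2.6, 25.1]
opening: -0.0003
finger_force: 12.8
```

Call:
step_arm:
  deltas:
    - [[0,0,-0.08],[0,0,0]]
    - [[0.05,0,-0.15],[0,0,0]]
    - [[0.12,0,-0.15],[0,0,0]]
    - [[0.167,0,-0.15],[0,0,0]]
    - [[0.167,0,-0.15],[0,0,0]]
  grip: 0

```text
t: 5.7
position: [0.4957, -0.0221, 0.1201]
tool_rot: [3.141, 0.0, 3.124]
force: [0.6, -1.0, 0.1]
opening: 0.072
finger_force: 0.0
```

Call:
step_arm:
  deltas:
    - [[0,0,0],[0,0,0]]
    - [[0,0,0],[0,0,0]]
    - [[0,0,0],[0,0,0]]
    - [[0,0,0],[0,0,0]]
    - [[0,0,0],[0,0,0]]

```text
t: 6.2
position: [0.4969, -0.0222, 0.1197]
tool_rot: [-3.141, -0.0, 3.124]
force: [-0.5, 0.2, -0.1]
opening: 0.0853
finger_force: 0.0
```

```bash
sed -i 's/\.082)/.076)/' look.py; python3 look.py w3
```

```text
[ 0.4969 -0.0222  0.1197] [-0.51  0.19 -0.07]
tip px [272. 279.]
red [273.1 244.7] [ 260  213   28   64 1703] [ 0.5006 -0.0224  0.076 ]
red [445.5 250.6] [ 424  219   42   63 1847] [0.5059 0.0748 0.076 ]
```

View pics/w3.png

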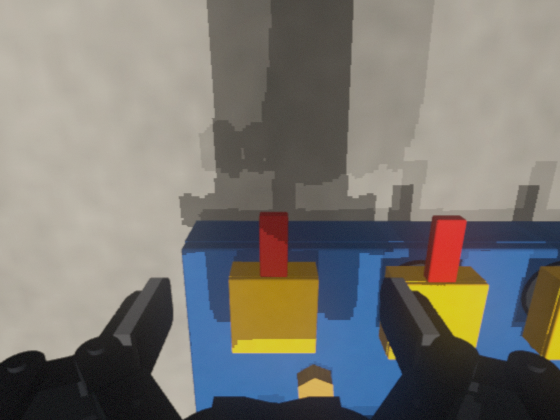

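The wrist view shows the sunken right tongue at (273,245), centred between the open fingers at (145,310) and (400,310). I'll go straight down, then close.

Call:
step_arm:
  deltas:
    - [[0,0,0.06],[0,0,0]]
    - [[0,0,0.12],[0,0,0]]
    - [[0,0,0.17],[0,0,0]]
    - [[0,0,0.2],[0,0,0]]
    - [[0,0,0.2],[0,0,0]]

```text
t: 6.75
position: [0.496, -0.0222, 0.0588]
tool_rot: [-3.141, -0.002, 3.124]
force: [0.1, 0.0, 0.6]
opening: 0.0856
finger_force: 0.0
```

Call:
step_arm:
  deltas:
    - [[0,0,0],[0,0,0]]
    - [[0,0,0],[0,0,0]]
    - [[0,0,0],[0,0,0]]
    - [[0,0,0],[0,0,0]]
    - [[0,0,0],[0,0,0]]
  grip: 1

```text
t: 7.25
position: [0.4967, -0.0231, 0.06]
tool_rot: [-3.141, 0.0, 3.123]
force: [0.8, -8.7, 1.4]
opening: 0.0143
finger_force: 60.2
```

Call:
step_arm:
  deltas:
    - [[0,0,0],[0,0,0]]
    - [[0,0,0],[0,0,0]]
    - [[0,0,0],[0,0,0]]
    - [[0,0,0],[0,0,0]]
    - [[0,0,0],[0,0,0]]

```text
t: 7.75
position: [0.4967, -0.0233, 0.06]
tool_rot: [-3.141, 0.0, 3.123]
force: [-0.3, -5.4, 2.9]
opening: 0.0139
finger_force: 59.7
```

Call:
step_arm:
  deltas:
    - [[-0.002,0,-0.01],[0,0,0]]
    - [[-0.005,0,-0.02],[0,0,0]]
    - [[-0.008,0,-0.032],[0,0,0]]
    - [[-0.013,0,-0.045],[0,0,0]]
    - [[-0.013,0,-0.045],[0,0,0]]

```text
t: 8.25
position: [0.5008, -0.0235, 0.0732]
tool_rot: [-3.14, 0.0, 3.123]
force: [4.1, -6.8, -8.5]
opening: 0.0142
finger_force: 58.6
```

Call:
step_arm:
  deltas:
    - [[-0.009,0,-0.022],[0,0,0]]
    - [[-0.021,0,-0.043],[0,0,0]]
    - [[-0.035,0,-0.063],[0,0,0]]
    - [[-0.049,0,-0.081],[0,0,0]]
    - [[-0.049,0,-0.081],[0,0,0]]

```text
t: 8.75
position: [0.5154, -0.0238, 0.0973]
tool_rot: [-3.14, -0.0, 3.123]
force: [3.8, -5.5, -8.5]
opening: 0.0138
finger_force: 58.8
```

To 55°: a further dx of 28.5 mm and dz of 20.8 mm.

Call:
step_arm:
  deltas:
    - [[-0.017,0,-0.017],[0,0,0]]
    - [[-0.034,0,-0.033],[0,0,0]]
    - [[-0.053,0,-0.047],[0,0,0]]
    - [[-0.074,0,-0.059],[0,0,0]]
    - [[-0.095,0,-0.069],[0,0,0]]

```text
t: 9.25
position: [0.5424, -0.0241, 0.1173]
tool_rot: [-3.14, -0.004, 3.123]
force: [-4.4, -5.1, -4.0]
opening: 0.0139
finger_force: 58.5
```

Call:
step_arm:
  deltas:
    - [[0,0,0],[0,0,0]]
    - [[0,0,0],[0,0,0]]
    - [[0,0,0],[0,0,0]]
    - [[0,0,0],[0,0,0]]
    - [[0,0,0],[0,0,0]]

```text
t: 9.75
position: [0.5427, -0.0241, 0.1174]
tool_rot: [-3.14, -0.003, 3.123]
force: [-2.1, -6.0, -6.6]
opening: 0.0139
finger_force: 58.5
```

```bash
python3 look.py w4
python3 - <<'E'
from station import vision
import cv2
im=vision.capture("side")[110:260,200:400]; cv2.imwrite("pics/s4.png",cv2.resize(im[:,:,::-1],None,fx=4,fy=4,interpolation=cv2.INTER_CUBIC))
E
```

```text
[ 0.5427 -0.0241  0.1174] [-2.05 -6.   -6.63]
tip px [272. 279.]
red [463.9 168.8] [ 444  133   42   73 2284] [0.504  0.0751 0.076 ]
red [275.4 273.7] [ 254  258   42   37 1244] [ 0.5634 -0.0233  0.076 ]
```

View pics/s4.png

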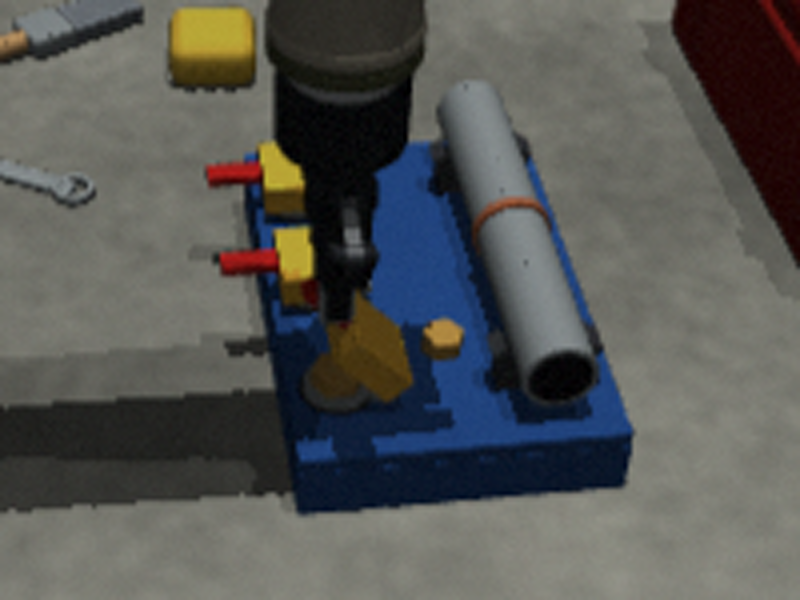

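View pics/w4.png

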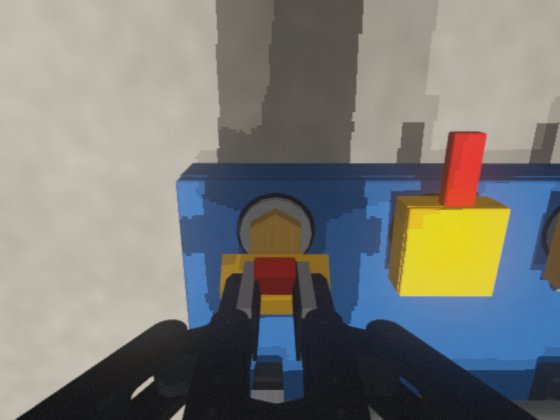

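The side view shows the right cap tilted well open around (370,350), with its bolt exposed at (335,385) and the other two caps shut. In the wrist view the tongue is held between the pads at (275,274). Forces stayed below 10 N, so the bolt is still sunk and I can hand in.

```bash
python3 -c "
from station import ticket
print(ticket.close_job())"
```

```text
the job is handed in; nothing more can be done
None
```

I tapped all three caps in order, left to right; the right bolt was the loose one, so I lifted its cap to about 55° by the tongue and handed the job in with the gripper still holding it and the other two caps shut (the hand-in returned no verdict).

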